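# Seat the three-footed stamp plate on its kinematic stage and bed it in

## Task

Set the T-shaped stamp plate on the steel stage so that its three ball feet drop fully home into the cone, the groove and the flat pocket of the seat block, whose setting along the stage you must find. Then bed it in with a steady downward push of about 15 N (never bearing on the stage with more than about 30 N, also when setting down) and leave it seated and released, without disturbing the other things on the table.

Things in the scene. Friction and masses are not known exactly. Their poses are not given: they have to be found in the camera images.
- bed: The stage: fixed dark steel bed 256 (x) x 136 (y) x 8 mm with an aluminium guide strip along each long side (19 mm high) and an end bar at +x. Origin: centre of its underside, on the table; x along the guides toward the end bar. Between the guides a steel seat block, 186 x 113 mm, is clamped at a setting s of -25 to +25 mm along x. s is not reported: see or feel it. It does not slip under 40 N.
- mid_top (a point): Point on the stage 28 mm above its underside, over the origin: the height of the seat block's flat top, which reaches from x = s-93 to s+93 mm and y = -56 to +56 mm. A foot resting on the flat top stands 3.4 mm higher than one that is home. Home, all three ball centres are 29.6 mm above the stage's underside (1.6 mm above this point) and the plate's x runs along the stage's x.
- mid_cone (a point): Where the 90-degree cone seat (mouth 11 mm across, level with the flat top) would lie if s were 0: 30 mm toward -x and 45 mm toward +y of the stage's middle. The real cone lies s further along the stage's x.
- mid_groove (a point): Where the middle of the 90-degree groove (11 mm wide, 14 mm long, along the stage's y) would lie if s were 0: 30 mm toward -x and 45 mm toward -y of the stage's middle.
- mid_pocket (a point): Where the middle of the flat-bottomed square pocket (24 x 24 mm, 3.4 mm deep) would lie if s were 0: 30 mm toward +x of the stage's middle.
- stamp_plate: The stamp plate, loose, about 0.4 kg, standing on its three feet: a T of aluminium 8 mm thick (cross bar 30 x 120 mm along y at x = -30 mm; stem 34 mm wide along +x, to x = 47 mm), top face 23 mm above the soles, a black block handle in the middle. Origin: under the middle of the handle, level with the soles of the feet; x along the stem, z up.
- handle_mid (a point): Grip point on the black block handle: the handle is 30 mm along the plate's x, 20 mm along its y, upright from 23 to 59 mm above the soles of the feet; this point is on its axis, 44 mm above the soles.
- cone_foot (a point): Centre of the 10 mm steel ball foot that belongs in the cone: at one end of the T's cross bar, at (-30, +45, 5) mm in the plate's frame.
- groove_foot (a point): Centre of the 10 mm ball foot that belongs in the groove: at the other end of the cross bar, at (-30, -45, 5) mm in the plate's frame.
- flat_foot (a point): Centre of the 10 mm ball foot that belongs in the flat pocket: under the stem, at (30, 0, 5) mm in the plate's frame.
- beeswax_mid (a point): Bystander: yellow beeswax cake, 48 x 48 x 16 mm; point 5 mm above the table at its middle.
- tape_measure_mid (a point): Bystander: teal tape measure, 64 x 80 x 25 mm; point 5 mm above the table at its middle.
- bone_folder_mid (a point): Bystander: pale bone folder, 17 x 141 x 13 mm; point 5 mm above the table at its middle.
- buckle_0_mid (a point): Bystander: brass-coloured buckle, 42 x 50 x 9 mm; point 5 mm above the table at its middle.
- edge_slicker_mid (a point): Bystander: brown wooden edge slicker, 22 x 101 x 16 mm; point 5 mm above the table at its middle.
Things that resemble listed ones, but are neither listed nor needed, are in the scene too. What is shaped like the stamp_plate but orange, purple or turquoise is not meant.

How it is judged:
By the outcome, as a careful person would: the job done as asked, in the order asked, and still so for the second after the job is handed in, with the robot touching nothing.
It also fails if it takes over 72 s, if anything falls off the work surface, if the arm or the gripper's body presses on something with over 40 N, if the wrist force passes 120 N, or if a joint passes its speed limit or range.

## Robot

A 6-joint arm with a two-finger parallel gripper is mounted at the origin on a cart in front of the work surface, level with it; the furniture and walls round the work are solid. World frame = base frame: x ahead of the robot, y to its left, z up, the work surface at z = 0. Lengths are in m, angles in degrees, forces in N, time in s.
With the tool pointing down it reaches from about 0.25 to 0.725 m from the base axis. Payload 9.7 kg.
Tool frame: the origin (TCP) lies at the very end of the fingers, on their centre line; the grasp point (between the pads) lies 19 mm behind it; x points along the fingers, z is the direction in which the jaws open and shut, and the axes are right-handed (so a half turn about x gives the same grasp; the last joint's range is limited). The gripper opens to 85 mm and grips with 20 to 120 N. Pads are 22 mm wide; open, the fingers measure 114 mm over their backs; the gripper's body (76 mm by 85 mm) begins 54 mm behind the grasp point. The pads swing forward as they close: fully open they stand 13 mm farther back than shut.
Start: joints at [72.135, 4.979, 10.078, 95.1, 0, 90], TCP at [0.169, 0.523, 0.193] pointing down, gripper open.
Joint ranges: [-179.16, 179.16], [-48.56, 103.87], [-65.8, 70.77], [-126.05, 130.52], [-82.76, 87.17], [-180, 180]. Speed limits (degrees/s): [127.2, 127.2, 147.25, 180, 180, 180].

## Interface

Orientations are given as [roll, pitch, yaw] about the fixed x, y, z axes, in that order (R = Rz(yaw) Ry(pitch) Rx(roll)).
In Python, from workcell import sensors, vision, job_done gives the robot as it stands.
- The arm moves only by the tool carry_out, never from a script. Its argument "increments" is a list of rows, each a list of 7 numbers: the turn, a rotation vector about the tool's x, y, z in degrees, then the shift along the tool's x, y, z in mm, then the opening in per cent of the stroke, from 0 (shut) to 100 (fully open). A call has 1 to 12 rows; each row shifts and turns the commanded pose from where the row before left it, along the tool's axes as they then stand; what a row does not reach is not made up. A row lasts 1/8 s, in which the tool goes at most 62.5 mm and 10.7 degrees, less where a joint would pass 70% of its speed; a pose out of reach is approached as far as the arm can. A call is refused whole if a number of a shift passes 62.5 or a number of a turn 10.7, either way. A call with a gripper value outside its range is refused whole. The fingers move at their own pace and stop on an object; "squeeze" is the grip in N (left out, the last holds). Time passes only in rows, so rows that do not move let the fingers close. It gives the time, the measured TCP pose, the force and the opening at its end, in the units of the state.
- sensors.get_obs(): the state, without advancing time (a new reading comes with each control period).
- vision.camera(name): name is "scene" or "side" or "wrist"; returns the picture (420x560x3 uint8, red, green, blue); there is no depth.
- vision.calibration(name): a dict with "camera_matrix" (3x3 intrinsics, pixels), "extrinsics" (4x4, takes a point from world to camera coordinates); the wrist camera has in their place "mount" (4x4, takes a point from camera to tool coordinates, whose origin is the TCP and whose axes are the tool frame's). Camera axes: x right, y up, looking along -z (the intrinsics and any distortion apply to the point x, -y, -z); pixel columns grow to the right and rows downward; lengths in m; the calibration is good to about 2 mm. A picture is of the moment at which its call begins: read the wrist's pose just before it. calibration takes no time and is no camera call.
- job_done(): hands the job in, once; it reports no verdict.
The state is a dict: "time": time; "q": joint angles; "qd": joint speeds; "joint_efforts": joint torques, N m; "ee_pos": TCP position; "tcp_rot": TCP orientation; "wrist_force": force on the tool from outside, world axes, zero at the start; "torque": the same for the moment, N m; "opening": finger opening in m.
Only numpy, scipy, OpenCV 4.12 (cv2) and the standard library are available. Lean on these libraries where they do the work, as an engineer would, in place of code of your own. Each camera call takes 0.05 s, during which the arm holds its last target.

## Working session

There is one attempt and no reset: what is moved stays moved. The work goes in short steps, Python scripts to look and compute and a tool call to move; the robot and the scene stay as the last step left them, time stands still between calls to the robot, and variables do not carry over. Pictures are saved under pics/ and viewed, and the job is handed in when it is done.

Besides the shell and the picture viewer there is one more tool, called as name(argument=value, ...) on one line, values as JSON. carry_out: Moves the arm, as the interface text tells. Its arguments: {"type":"object","properties":{"increments":{"type":"array"},"squeeze":{"type":"number"}},"required":["increments"]}

```bash
mkdir -p pics
cat > h.py <<'E'
import numpy as np, cv2
from workcell import sensors, vision, job_done
from scipy.spatial.transform import Rotation as R
def save(n,im): cv2.imwrite('pics/'+n,im[:,:,::-1])
E
python3 - <<'E'
from h import *
o=sensors.get_obs();print(o)
for c in ['scene','side','wrist']:
    save(c+'0.png',vision.camera(c)); print(c,vision.calibration(c))
E
```

```text
{'time': 0.0, 'q': array([7.21343886e+01, 5.01113034e+00, 1.00328368e+01, 9.50992880e+01,
       4.17173865e-04, 9.00021281e+01]), 'qd': array([-0.06592935,  0.06241223,  0.03521   ,  0.05890709,  0.09556875,
        0.00990046]), 'joint_efforts': array([ 8.87945316e-04, -5.20393038e+01,  4.64802969e+01,  1.64178223e-02,
       -4.97818235e-06,  2.65220592e-06]), 'ee_pos': array([0.1686409 , 0.5232034 , 0.19186833]), 'tcp_rot': array([ 179.69403848,   89.92241736, -108.17370121]), 'wrist_force': array([-0.30261803, -0.25057979,  0.20821066]), 'torque': array([-0.04447784, -0.00402964, -0.04047867]), 'opening': 0.08520895982145325}
scene {'camera_matrix': array([[435.96010553,   0.        , 274.03285705],
       [  0.        , 435.96010553, 210.80390145],
       [  0.        ,   0.        ,   1.        ]]), 'extrinsics': array([[ 0.73567344, -0.67733051,  0.00282267, -0.40205333],
       [ 0.26581952,  0.29254427,  0.91856292, -0.17047429],
       [-0.62299644, -0.67501202,  0.39526472, -0.76867284],
       [ 0.        ,  0.        ,  0.        ,  1.        ]])}
side {'camera_matrix':
[... 245 characters left out ...]
23417, -0.33789583,  0.93713212, -0.11540405],
       [-0.20422738,  0.91467156,  0.34880814, -1.11357138],
       [ 0.        ,  0.        ,  0.        ,  1.        ]])}
wrist {'camera_matrix': array([[343.16763848,   0.        , 277.32368346],
       [  0.        , 343.16763848, 205.53576985],
       [  0.        ,   0.        ,   1.        ]]), 'mount': array([[ 6.62386377e-05,  2.92625989e-01, -9.56226974e-01,
        -1.81021661e-01],
       [-7.57499077e-04,  9.56226717e-01,  2.92625857e-01,
         7.54374938e-02],
       [ 9.99999711e-01,  7.04957912e-04,  2.85003071e-04,
        -5.34452539e-04],
       [ 0.00000000e+00,  0.00000000e+00,  0.00000000e+00,
         1.00000000e+00]])}
```

View pics/scene0.png

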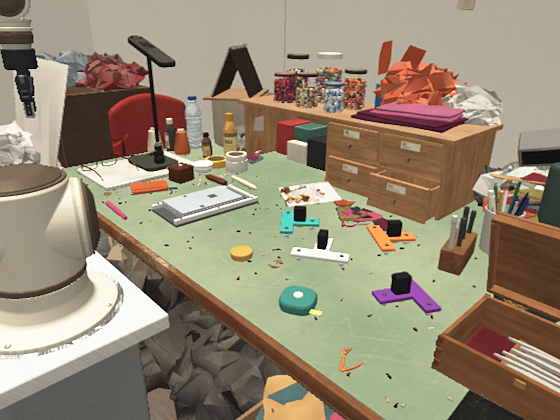

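View pics/side0.png

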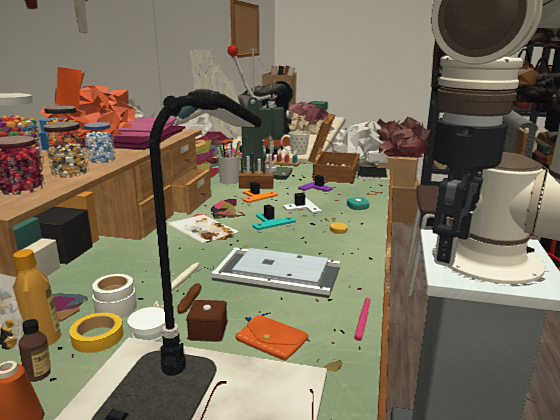

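View pics/wrist0.png

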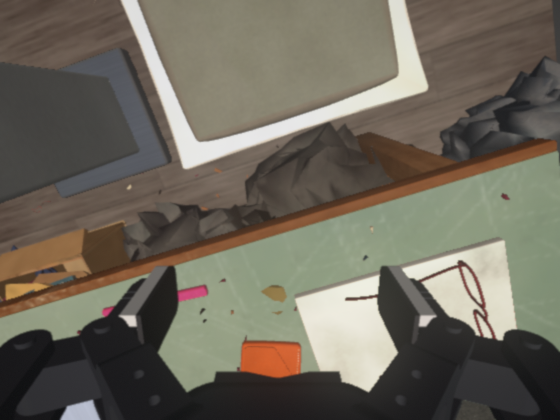

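Candidates for the stamp plate in the scene view: silver at (322,250), turquoise at (300,220), orange at (393,236) and purple at (405,292). By the description it is the silver one. Next I crop in closer.

Run:
```python
from h import *
a=cv2.imread('pics/scene0.png');b=cv2.imread('pics/side0.png')
cv2.imwrite('pics/c1.png',cv2.resize(a[222:272,280:360],None,fx=9,fy=9,interpolation=cv2.INTER_CUBIC))
cv2.imwrite('pics/c2.png',cv2.resize(a[175:230,145:265],None,fx=6.5,fy=6.5,interpolation=cv2.INTER_CUBIC))
cv2.imwrite('pics/c3.png',cv2.resize(b[180:220,270:330],None,fx=12,fy=12,interpolation=cv2.INTER_CUBIC))
cv2.imwrite('pics/c4.png',cv2.resize(b[240:305,205:345],None,fx=5.7,fy=5.7,interpolation=cv2.INTER_CUBIC))
```

```text
(no output)
```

View pics/c1.png

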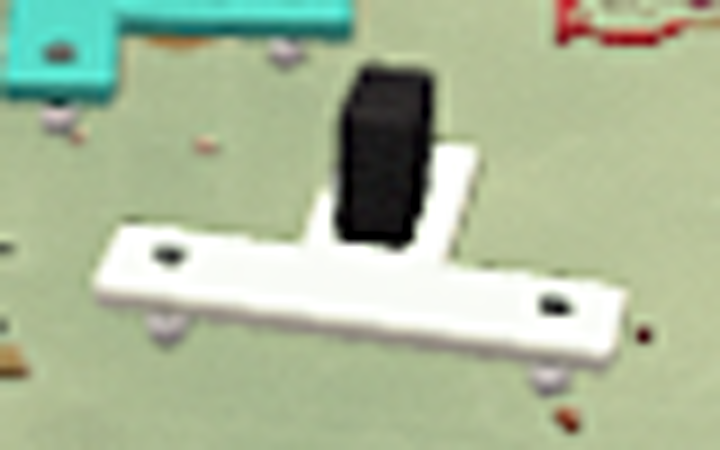

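View pics/c2.png

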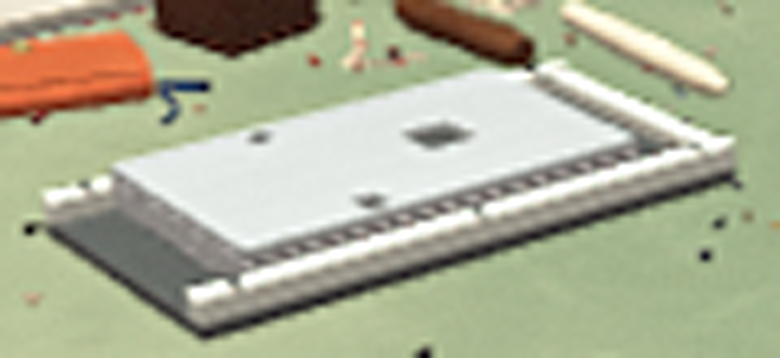

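View pics/c3.png

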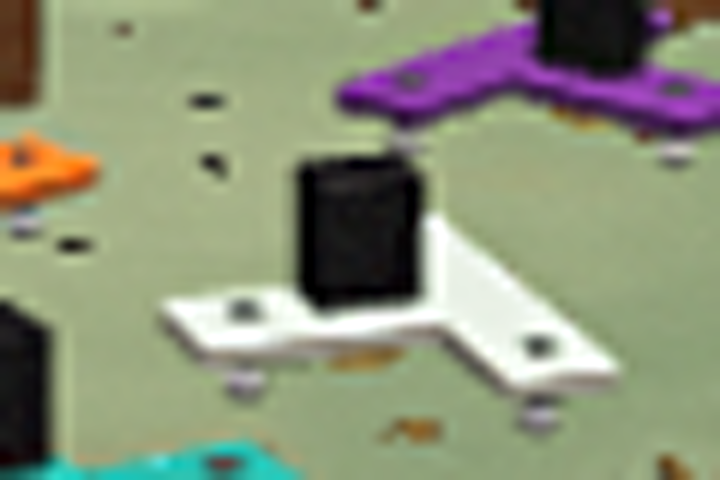

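View pics/c4.png

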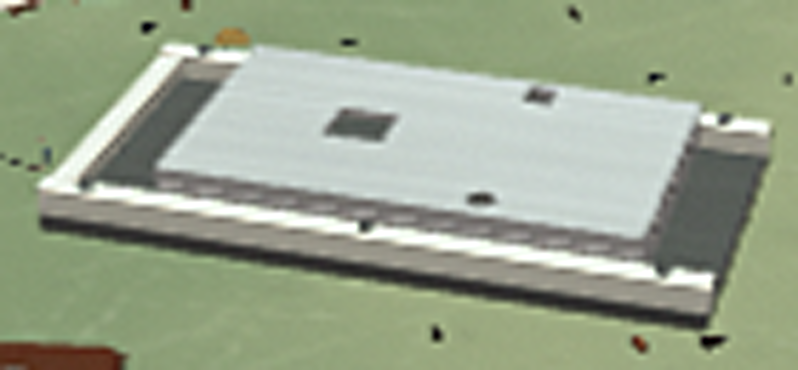

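```bash
cat >> h.py <<'E'
def ray(c,uv,z,obs=None):
    k=vision.calibration(c);K=k['camera_matrix']
    if c=='wrist':
        T=np.eye(4);T[:3,:3]=R.from_euler('xyz',obs['tcp_rot'],degrees=True).as_matrix();T[:3,3]=obs['ee_pos'];W=T@k['mount']
    else: W=np.linalg.inv(k['extrinsics'])
    d=np.linalg.inv(K)@[uv[0],uv[1],1]; d=W[:3,:3]@[d[0],-d[1],-d[2]];p=W[:3,3]
    return p+d*(z-p[2])/d[2]
def crop(x,y,f,u0,v0): return ((x+.5)/f-.5+u0,(y+.5)/f-.5+v0)
E
python3 - <<'E'
from h import *
np.set_printoptions(precision=4,suppress=True)
s=lambda x,y:crop(x,y,9,280,222)
t=lambda x,y:crop(x,y,12,270,180)
A=ray('scene',s(168,254),.023);B=ray('scene',s(554,306),.023)
print('scene A,B',A,B,np.linalg.norm(A-B), 'handle top',ray('scene',s(390,90),.059))
C=ray('side',t(244,310),.023);D=ray('side',t(538,346),.023)
print('side C,D',C,D,np.linalg.norm(C-D),'htop',ray('side',t(358,167),.059))
s=lambda x,y:crop(x,y,6.5,145,175)
t=lambda x,y:crop(x,y,5.7,205,240)
for n,p in dict(c1=(260,137),c2=(371,201),pk=(438,135),nl=(115,168),nr=(248,248),fr=(632,137),fl=(490,68)).items(): print('scene',n,ray('scene',s(*p),.028))
for n,p in dict(c1=(482,198),c2=(540,95),pk=(360,125),).items(): print('side',n,ray('side',t(*p),.028))
for n,p in dict(nr=(708,325),fl=(42,225)).items(): print('side bed',n,ray('side',t(*p),.0))
for n,p in dict(nl=(205,335),r=(735,180)).items(): print('scene bed',n,ray('scene',s(*p),.0))
E
```

```text
scene A,B [ 0.4504 -0.1796  0.023 ] [ 0.4978 -0.2565  0.023 ] 0.09033594702805267 handle top [ 0.498  -0.2043  0.059 ]
side C,D [ 0.5237 -0.1862  0.023 ] [ 0.4489 -0.1789  0.023 ] 0.07516557093161776 htop [ 0.4979 -0.197   0.059 ]
scene c1 [0.4356 0.2405 0.028 ]
scene c2 [0.4305 0.1505 0.028 ]
scene pk [0.4923 0.1922 0.028 ]
scene nl [0.373  0.2502 0.028 ]
scene nr [0.3693 0.1429 0.028 ]
scene fr [0.5513 0.1355 0.028 ]
scene fl [0.5576 0.2448 0.028 ]
side c1 [0.4338 0.2428 0.028 ]
side c2 [0.4294 0.1537 0.028 ]
side pk [0.4919 0.1965 0.028 ]
side bed nr [0.3466 0.2647 0.    ]
side bed fl [0.6017 0.2529 0.    ]
scene bed nl [0.3456 0.1393 0.    ]
scene bed r [ 0.5967  0.1224 -0.    ]
```

```bash
cat >> h.py <<'E'
def rot(o): return R.from_euler('xyz',o['tcp_rot'],degrees=True).as_matrix()
def target(pos,jaw,o=None):
    """turn about tool axes to make tool point down w/ tool z at world heading jaw; then shift in the turned frame"""
    o=o or sensors.get_obs(); M=rot(o)
    a=np.radians(jaw); z=np.array([np.cos(a),np.sin(a),0]);x=np.array([0,0,-1.]);T=np.c_[x,np.cross(z,x),z]
    rv=np.degrees(R.from_matrix(M.T@T).as_rotvec()); sh=T.T@(np.array(pos)-o['ee_pos'])*1e3
    print('now',o['time'],o['ee_pos'].round(4),'jaw heading',np.degrees(np.arctan2(M[1,2],M[0,2])).round(2),'turn',rv.round(2),'then shift',sh.round(1))
E
python3 - <<'E'
from h import *
o=sensors.get_obs();print(rot(o).round(3))
target([.40,.20,.16],87);target([.40,.2,.16],-93)
E
```

```text
[[-0.    -0.952  0.307]
 [-0.001  0.307  0.952]
 [-1.    -0.    -0.001]]
now 0.15 [0.1687 0.5233 0.1921] jaw heading 72.13 turn [-1.487e+01 -6.000e-02 -1.000e-02] then shift [  32.1 -247.9 -310.7]
now 0.15 [0.1687 0.5233 0.1921] jaw heading 72.13 turn [ 1.6513e+02 -1.0000e-02  8.0000e-02] then shift [ 32.1 247.9 310.7]
```

Run:
```python
from h import *
print(ray('side',(172,365),0),ray('scene',(157,163),0))
for z in(.25,.35,.45): print(z,ray('side',(255,120),z),ray('side',(180,100),z),ray('scene',(138,40),z),ray('scene',(172,65),z))
```

```text
[0.56196985 0.53246644 0.        ] [0.57284049 0.64806833 0.        ]
0.25 [ 0.66284542 -0.30419472  0.25      ] [ 1.08405753 -0.68018463  0.25      ] [2.76505815 5.0981936  0.25      ] [1.14921867 1.47962148 0.25      ]
0.35 [0.49567163 0.27277773 0.35      ] [0.7423231  0.05260727 0.35      ] [1.39291541 2.33792072 0.35      ] [0.54086585 0.42980867 0.35      ]
0.45 [0.32849784 0.84975017 0.45      ] [0.40058867 0.78539916 0.45      ] [ 0.02077267 -0.42235216  0.45      ] [-0.06748697 -0.62000414  0.45      ]
```

carry_out(increments=[[0,0,0,0,0,-60,100],[0,0,0,0,0,-60,100],[-7.5,0,0,0,-30,-60,100],[-7.5,0,0,0,-60,-50,80],[0,0,0,0,-60,-50,60],[0,0,0,0,-60,-30,60],[0,0,0,15,-40,0,60],[0,0,0,15,0,0,60]])

```text
time: 1.15
ee_pos: [0.3213, 0.2251, 0.1616]
tcp_rot: [140.1, 90.0, -133.4]
wrist_force: [-0.1, 0.1, -0.3]
opening: 0.051
```

Run:
```python
from h import *
def tri(a,b):
    L=[]
    for c,uv in(('side',a),('scene',b)):
        p=ray(c,uv,0);q=ray(c,uv,.2);d=q-p;d/=np.linalg.norm(d);L.append((p,d))
    A=sum(np.eye(3)-np.outer(d,d) for p,d in L);bb=sum((np.eye(3)-np.outer(d,d))@p for p,d in L)
    x=np.linalg.solve(A,bb);print(a,b,x.round(3),[np.linalg.norm(np.cross(x-p,d)).round(3) for p,d in L])
for a in((255,122),(165,105)):
  for b in((134,39),(172,65)):tri(a,b)
target([.43,.195,.13],87)
save('w1.png',vision.camera('wrist'))
```

```text
(255, 122) (134, 39) [0.445 0.466 0.401] [np.float64(0.021), np.float64(0.021)]
(255, 122) (172, 65) [0.481 0.327 0.358] [np.float64(0.002), np.float64(0.002)]
(165, 105) (134, 39) [0.511 0.589 0.417] [np.float64(0.0), np.float64(0.0)]
(165, 105) (172, 65) [0.568 0.466 0.372] [np.float64(0.027), np.float64(0.027)]
now 1.15 [0.3213 0.2251 0.1616] jaw heading 86.55 turn [-0.45 -0.03 -0.03] then shift [  31.6 -110.1  -24.3]
```

View pics/w1.png

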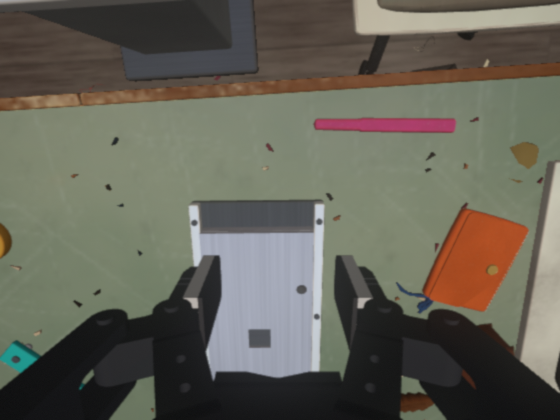

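Run:
```python
from h import *
a=cv2.imread('pics/w1.png')
cv2.imwrite('pics/w1c.png',cv2.resize(a[190:380,180:340],None,fx=3.1,fy=3.1,interpolation=cv2.INTER_CUBIC))
```

carry_out(increments=[[0,0,0,-10,20,-40,60],[0,0,0,-10,0,-45,60],[0,0,0,0,0,0,60],[0,0,0,0,0,0,60]])

```text
time: 1.7
ee_pos: [0.2944, 0.1427, 0.1827]
tcp_rot: [-39.1, 90.0, 47.7]
wrist_force: [-0.2, -0.0, -0.3]
opening: 0.0511
```

Run:
```python
from h import *
o=sensors.get_obs();im=vision.camera('wrist');save('w2.png',im);np.save('w2.npy',o,allow_pickle=True);print(o['ee_pos'],o['tcp_rot'])
```

```text
[0.29444976 0.14274562 0.18270992] [-39.05015243  89.95706543  47.73249003]
```

View pics/w1c.png

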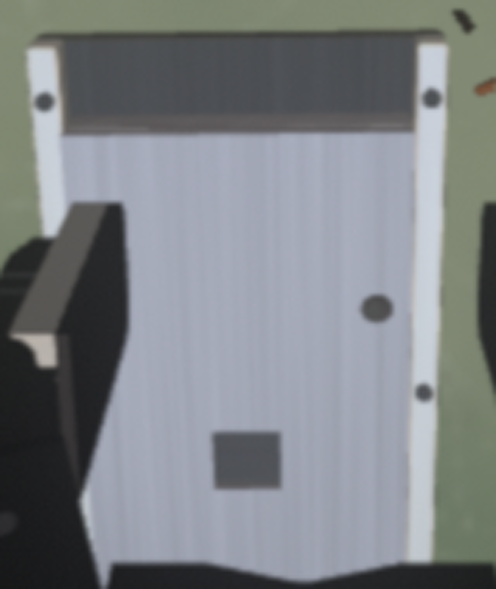

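View pics/w2.png

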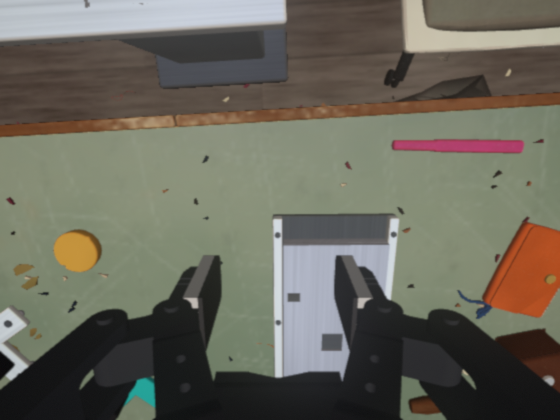

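Run:
```python
from h import *
a=cv2.imread('pics/w2.png')
cv2.imwrite('pics/w2c.png',cv2.resize(a[200:380,265:405],None,fx=3.3,fy=3.3,interpolation=cv2.INTER_CUBIC))
```

```text
(no output)
```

View pics/w2c.png

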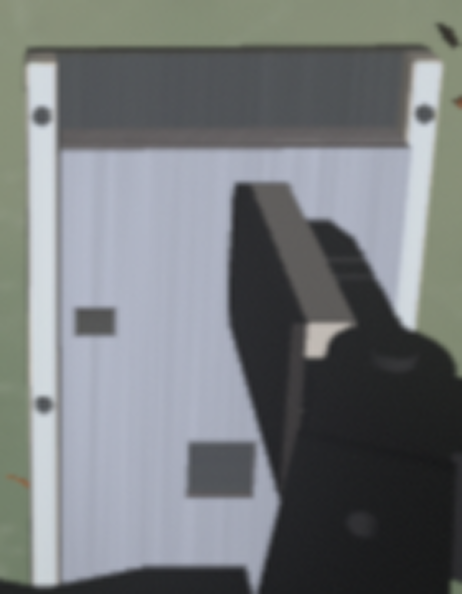

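Run:
```python
from h import *
np.set_printoptions(precision=4,suppress=True)
o2=np.load('w2.npy',allow_pickle=True).item()
o1=dict(ee_pos=np.array([.3213,.2251,.1616]))
a=np.radians(86.55);z=np.array([np.cos(a),np.sin(a),0]);x=np.array([0,0,-1.]);T=np.c_[x,np.cross(z,x),z]
o1['tcp_rot']=R.from_matrix(T).as_euler('xyz',degrees=True)
f=lambda p:ray('wrist',crop(*p,3.1,180,190),.028,o1)
g=lambda p:ray('wrist',crop(*p,3.3,265,200),.028,o2)
c=f((376,308));p1=f((247,460));print('1 cone',c,'pk',p1,'edge',f((64,133)),f((412,131)))
gr=g((95,321));p2=g((220,469));print('2 groove',gr,'pk',p2,'edge',g((61,148)),g((408,147)))
print(np.linalg.norm(c-p1),np.linalg.norm(gr-p2), 'want 54.08*; 75.0' )
```

```text
1 cone [0.4337 0.2424 0.028 ] pk [0.4912 0.1948 0.028 ] edge [0.3651 0.1462 0.028 ] [0.3711 0.2563 0.028 ]
2 groove [0.429  0.1528 0.028 ] pk [0.491  0.1943 0.028 ] edge [0.3651 0.1446 0.028 ] [0.3712 0.2559 0.028 ]
0.07461109776440338 0.07459385072697441 want 54.08*; 75.0<sys>:0: UserWarning: Gimbal lock detected. Setting third angle to zero since it is not possible to uniquely determine all angles.
```

Run:
```python
from h import *
print(sensors.get_obs()['q'].round(2))
target([.46,-.2,.19],122)
```

```text
[ 2.588e+01 -2.548e+01 -1.711e+01  9.837e+01  1.000e-02  2.905e+01]
now 1.75 [0.2944 0.1429 0.1825] jaw heading 86.83 turn [-3.517e+01  1.000e-02 -0.000e+00] then shift [  -7.5   41.3 -378.5]
```

carry_out(increments=[[-8.8,0,0,0,0,-10,55],[-8.8,0,0,0,0,-30,55],[-8.8,0,0,0,0,-50,55],[-8.8,0,0,0,0,-60,55],[0,0,0,0,15,-60,55],[0,0,0,0,15,-60,55],[0,0,0,10,20,-60,55],[0,0,0,10,20,-50,55],[0,0,0,10,0,-20,55],[0,0,0,0,0,0,55]])

```text
time: 3.0
ee_pos: [0.3893, -0.236, 0.1511]
tcp_rot: [27.0, 89.8, 146.3]
wrist_force: [-0.1, -0.3, -0.5]
opening: 0.0472
```

Run:
```python
from h import *
o=sensors.get_obs();im=vision.camera('wrist');save('w3.png',im);np.save('w3.npy',o,allow_pickle=True)
target([.45,-.234,.14],122,o)
```

```text
now 3.0 [ 0.3893 -0.236   0.1511] jaw heading 119.36 turn [-2.64  0.18 -0.09] then shift [ 11.1 -52.5 -30.4]
```

View pics/w3.png

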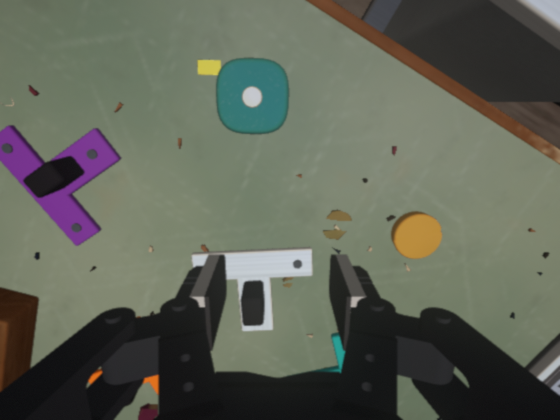

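Run:
```python
from h import *
a=cv2.imread('pics/w3.png')
cv2.imwrite('pics/w3c.png',cv2.resize(a[235:345,180:330],None,fx=5,fy=5,interpolation=cv2.INTER_CUBIC))
```

```text
(no output)
```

View pics/w3c.png

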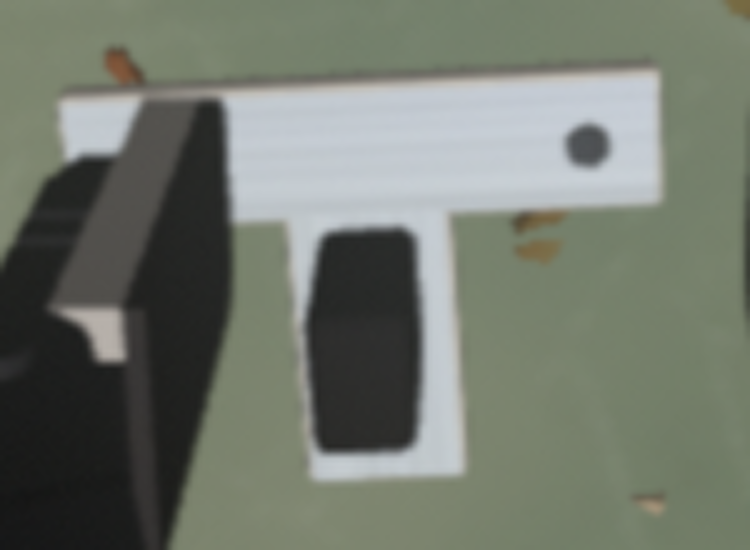

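Run:
```python
from h import *
np.set_printoptions(precision=4,suppress=True)
o=np.load('w3.npy',allow_pickle=True).item()
g=lambda x,y,z=.023:ray('wrist',crop(x,y,5,180,235),z,o)[:2]
a,b,c=g(60,98),g(658,70),g(662,203);s=g(588,146);e1,e2=g(312,480),g(465,472)
h=(g(310,320,.059)+g(420,318,.059)+g(415,450,.059)+g(318,452,.059))/4
print(a,b,c,'len',np.linalg.norm(a-b),np.linalg.norm(c-b)); d=b-a;print('yaw',np.degrees(np.arctan2(d[1],d[0]))-90)
for yaw in (31.7,32.2):
    t=np.radians(yaw);M=np.array([[np.cos(t),-np.sin(t)],[np.sin(t),np.cos(t)]])
    print(yaw,'origin from screw',s-M@[-.03,.045],'from b',b-M@[-.045,.06],'a',a-M@[-.045,-.06],'stemend',(e1+e2)/2-M@[.047,0],'handle',h)
```

```text
[ 0.4903 -0.2754] [ 0.4277 -0.1757] [ 0.4522 -0.1601] len 0.11765735669178268 0.029088757929243456
yaw 32.14531618761296
31.7 origin from screw [ 0.4977 -0.202 ] from b [ 0.4975 -0.2031] a [ 0.4971 -0.2007] stemend [ 0.4957 -0.2022] handle [ 0.496  -0.2015]
32.2 origin from screw [ 0.4979 -0.2015] from b [ 0.4977 -0.2025] a [ 0.4964 -0.2006] stemend [ 0.4959 -0.2025] handle [ 0.496  -0.2015]
```

Run:
```python
from h import *
target([.498,-.202,.08],122)
```

```text
now 3.05 [ 0.3892 -0.2354  0.152 ] jaw heading 119.41 turn [-2.59  0.13 -0.06] then shift [  72.  -109.9  -29.3]
```

carry_out(increments=[[-2.6,0,0,0,0,0,55],[0,0,0,0,-55,-15,55],[0,0,0,20,-55,-14.3,55],[0,0,0,52,0,0,55],[0,0,0,0,0,0,55],[0,0,0,0,0,0,55]])

```text
time: 3.8
ee_pos: [0.4983, -0.2023, 0.0833]
tcp_rot: [-144.0, 89.9, -22.0]
wrist_force: [0.6, -0.1, 1.1]
opening: 0.0469
```

Run:
```python
from h import *
o=sensors.get_obs();save('w4.png',vision.camera('wrist'));save('s4.png',vision.camera('scene')[180:320,220:420].repeat(3,0).repeat(3,1))
target([.498,-.202,.028],122,o)
```

```text
now 3.8 [ 0.4983 -0.2023  0.0833] jaw heading 122.02 turn [ 0.02 -0.09  0.07] then shift [55.3  0.1  0.5]
```

View pics/w4.png

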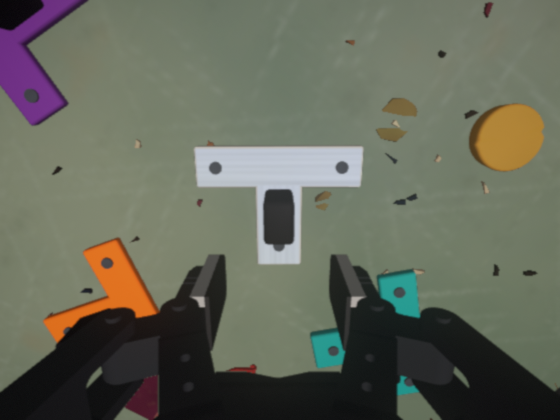

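View pics/s4.png

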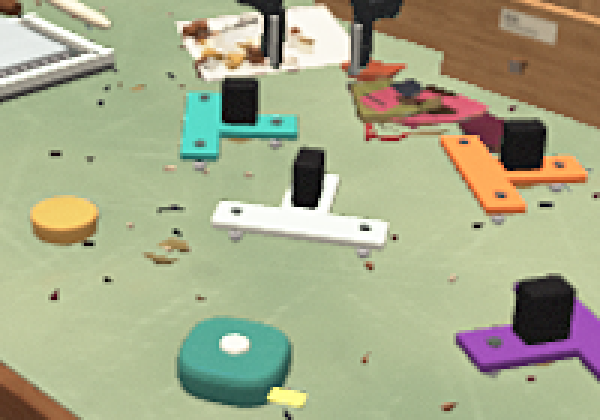

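Run:
```python
from h import *
o=sensors.get_obs()
from scipy.optimize import brentq
def proj(c,P,o=None):
    k=vision.calibration(c);K=k['camera_matrix']
    if c=='wrist':
        T=np.eye(4);T[:3,:3]=rot(o);T[:3,3]=o['ee_pos'];E=np.linalg.inv(T@k['mount'])
    else:E=k['extrinsics']
    q=E@np.r_[P,1];v=K@[q[0],-q[1],-q[2]];return (v[:2]/v[2]).round(1)
for P in ([.498,-.202,.059],[.498,-.202,.0833],[.498,-.202,.023]):print(P,proj('wrist',P,o),proj('scene',P),proj('side',P))
print((proj('scene',o['ee_pos'])-[220,180])*3)
print(o['opening'])
```

```text
[0.498, -0.202, 0.059] [279.4 224.2] [322.1 231.2] [299.7 192.9]
[0.498, -0.202, 0.0833] [279.5 238.9] [322.6 220.7] [299.8 185.1]
[0.498, -0.202, 0.023] [279.2 207.2] [321.3 246.3] [299.4 204.4]
[309.9 121.5]
0.046831094809006206
```

Run:
```python
from h import *
k=vision.calibration('wrist');K=k['camera_matrix'];E=np.linalg.inv(k['mount'])
for y in(11,0,-11):
  for d in(0,10,20,30,40):
    q=E@[-d/1e3,y/1e3,-.0234,1];v=K@[q[0],-q[1],-q[2]];print(y,d,(v[:2]/v[2]).round(0))
a=cv2.imread('pics/w4.png')
cv2.imwrite('pics/w4c.png',cv2.resize(a[230:400,150:410],None,fx=3,fy=3,interpolation=cv2.INTER_CUBIC))
b=vision.camera('side');save('s5.png',cv2.resize(b[130:230,250:380],None,fx=5,fy=5,interpolation=cv2.INTER_CUBIC))
```

```text
11 0 [235. 221.]
11 10 [233. 228.]
11 20 [231. 235.]
11 30 [228. 242.]
11 40 [225. 251.]
0 0 [236. 240.]
0 10 [234. 247.]
0 20 [231. 255.]
0 30 [229. 263.]
0 40 [226. 273.]
-11 0 [237. 257.]
-11 10 [235. 265.]
-11 20 [232. 274.]
-11 30 [230. 284.]
-11 40 [227. 295.]
```

View pics/w4c.png

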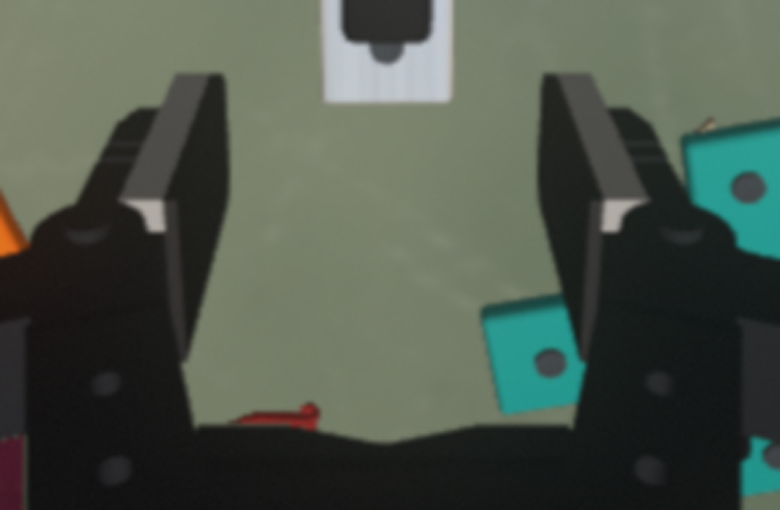

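View pics/s5.png

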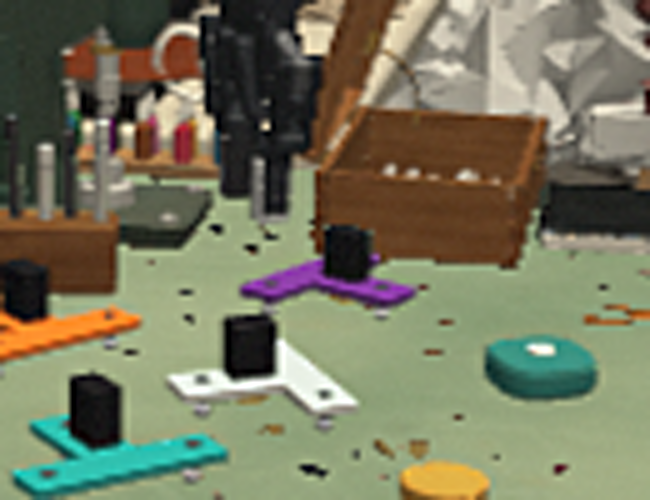

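carry_out(increments=[[0,0,0,20,0,0,55],[0,0,0,20,0,0,55],[0,0,0,0,0,0,55],[0,0,0,0,0,0,55]])

```text
time: 4.45
ee_pos: [0.4985, -0.2033, 0.0426]
tcp_rot: [-144.1, 89.9, -22.1]
wrist_force: [0.3, 0.2, 1.0]
opening: 0.0469
```

Run:
```python
from h import *
o=sensors.get_obs();a=vision.camera('wrist')[130:390,150:410];b=vision.camera('side')[130:230,250:350];print(o['ee_pos'],o['wrist_force'])
save('w6.png',np.hstack([cv2.resize(a,(400,400)),cv2.resize(b,(400,400),interpolation=cv2.INTER_CUBIC)]))
```

```text
[ 0.49852554 -0.20329812  0.04257182] [0.31254958 0.19584313 0.9873822 ]
```

View pics/w6.png

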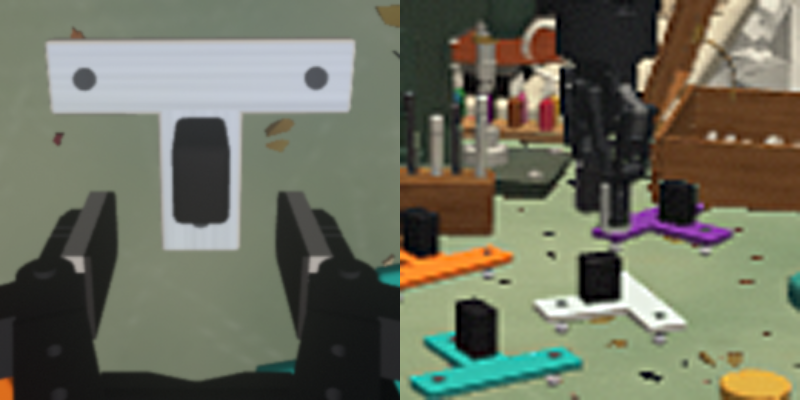

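Run:
```python
from h import *
a=vision.camera('scene')[170:270,270:370];b=vision.camera('side')[140:220,260:340]
save('w7.png',np.hstack([cv2.resize(a,(400,400),interpolation=cv2.INTER_CUBIC),cv2.resize(b,(400,400),interpolation=cv2.INTER_CUBIC)]))
```

```text
(no output)
```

View pics/w7.png

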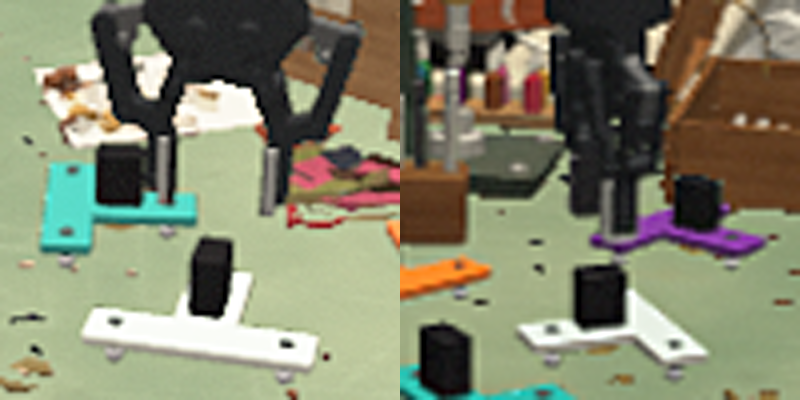

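Run:
```python
from h import *
def tri(a,b):
    L=[]
    for c,uv in(('side',a),('scene',b)):
        p=ray(c,uv,0);q=ray(c,uv,.2);d=q-p;d/=np.linalg.norm(d);L.append((p,d))
    A=sum(np.eye(3)-np.outer(d,d) for p,d in L);bb=sum((np.eye(3)-np.outer(d,d))@p for p,d in L)
    x=np.linalg.solve(A,bb);print(a,b,x.round(4),[np.linalg.norm(np.cross(x-p,d)).round(4) for p,d in L])
tri((300.8,185.1),(324,222))
```

```text
(300.8, 185.1) (324, 222) [ 0.4963 -0.2071  0.0822] [np.float64(0.0004), np.float64(0.0004)]
```

carry_out(increments=[[0,0,0,10,0,0,55],[0,0,0,8,0,0,55],[0,0,0,5,0,0,55],[0,0,0,0,0,0,55]])

```text
time: 5.15
ee_pos: [0.4976, -0.2027, 0.0172]
tcp_rot: [35.6, 89.9, 157.5]
wrist_force: [-0.5, -0.4, -0.2]
opening: 0.047
```

```bash
cat > look.py <<'E'
import sys
from h import *
n=sys.argv[1];u,v,p,q=map(int,sys.argv[2:6])
o=sensors.get_obs();w=vision.camera('wrist')[110:390,140:420];a=vision.camera('scene')[v:v+90,u:u+90];b=vision.camera('side')[q:q+90,p:p+90]
print(o['time'],o['ee_pos'].round(4),o['wrist_force'].round(2),o['torque'].round(2),o['opening'])
f=lambda x:cv2.resize(x,(400,400),interpolation=cv2.INTER_CUBIC)
r=cv2.resize(w,(400,400));im=np.hstack([f(a),f(b)]);im=np.vstack([im[:300] if 0 else im]);save(n+'.png',im);save(n+'w.png',r)
E
python3 look.py l1 280 180 260 140
```

```text
5.15 [ 0.4976 -0.2027  0.0172] [-0.51 -0.45 -0.25] [-0.01 -0.05  0.01] 0.047015985789053076
```

View pics/l1.png

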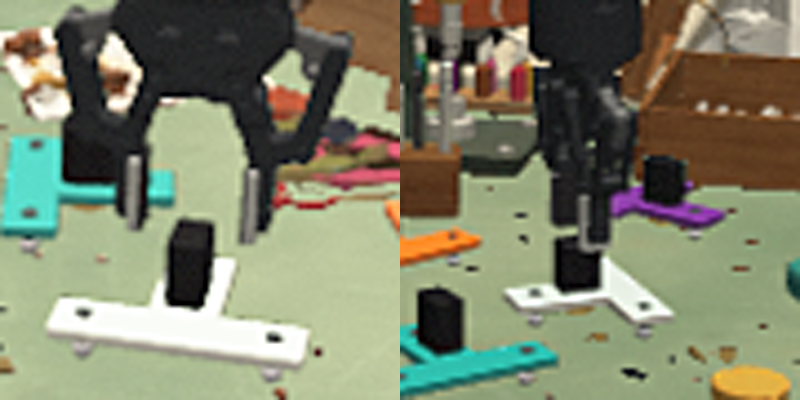

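View pics/l1w.png

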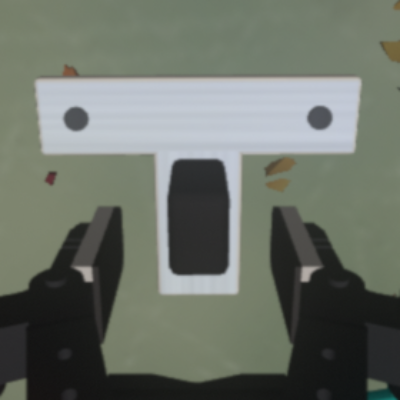

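carry_out(increments=[[0,0,0,10,0,0,55],[0,0,0,8,0,0,55],[0,0,0,5,0,0,55],[0,0,0,0,0,0,55]])

```text
time: 5.8
ee_pos: [0.4976, -0.2027, -0.0057]
tcp_rot: [34.5, 89.9, 156.5]
wrist_force: [-0.2, 0.2, 1.0]
opening: 0.047
```

```bash
python3 look.py l2 280 180 260 140
```

```text
5.8 [ 0.4976 -0.2027 -0.0057] [-0.22  0.21  0.98] [0.05 0.03 0.02] 0.04702843563133927
```

View pics/l2.png

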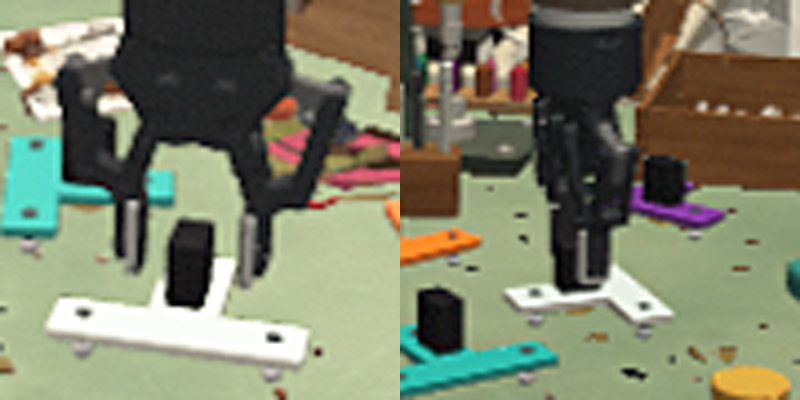

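View pics/l2w.png

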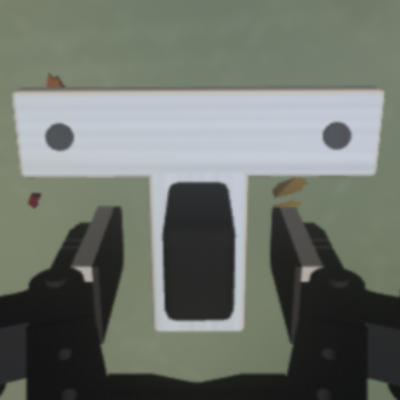

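carry_out(increments=[[0,0,0,0,0,0,40],[0,0,0,0,0,0,30],[0,0,0,0,0,0,15],[0,0,0,0,0,0,10],[0,0,0,0,0,0,10]], squeeze=40)

```text
time: 6.58
ee_pos: [0.4982, -0.2029, -0.0048]
tcp_rot: [-128.8, 90.0, -6.8]
wrist_force: [0.7, 0.8, 2.7]
opening: 0.019
```

```bash
python3 look.py l3 280 180 260 140
```

```text
6.575 [ 0.4982 -0.2029 -0.0048] [0.67 0.85 2.73] [ 0.14 -0.19  0.1 ] 0.018997641351118442
```

View pics/l3.png

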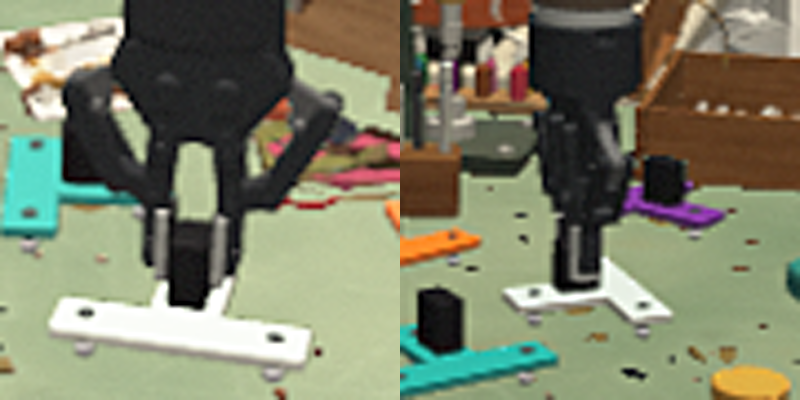

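View pics/l3w.png

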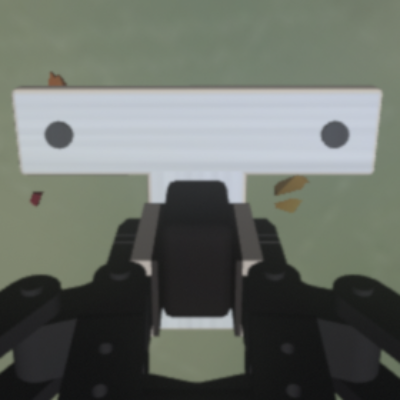

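carry_out(increments=[[0,0,0,-5,0,0,10],[0,0,0,-20,0,0,10],[0,0,0,-35,0,0,10],[0,0,0,-35,0,0,10],[0,0,0,0,0,0,10],[0,0,0,0,0,0,10]], squeeze=50)

```text
time: 7.48
ee_pos: [0.4972, -0.2027, 0.0882]
tcp_rot: [38.9, 89.9, 160.8]
wrist_force: [0.5, -0.1, -4.5]
opening: 0.0191
```

```bash
python3 look.py l4 280 180 260 140
python3 - <<'E'
from h import *
o=sensors.get_obs();np.save('w5.npy',o,allow_pickle=True)
a=vision.camera('wrist');save('w5.png',cv2.resize(a[130:360,140:420],None,fx=2.8,fy=2.8,interpolation=cv2.INTER_CUBIC)[:600])
E
```

```text
7.475 [ 0.4972 -0.2027  0.0882] [ 0.46 -0.15 -4.48] [ 0.07 -0.05  0.01] 0.019125264714759962
```

View pics/l4.png

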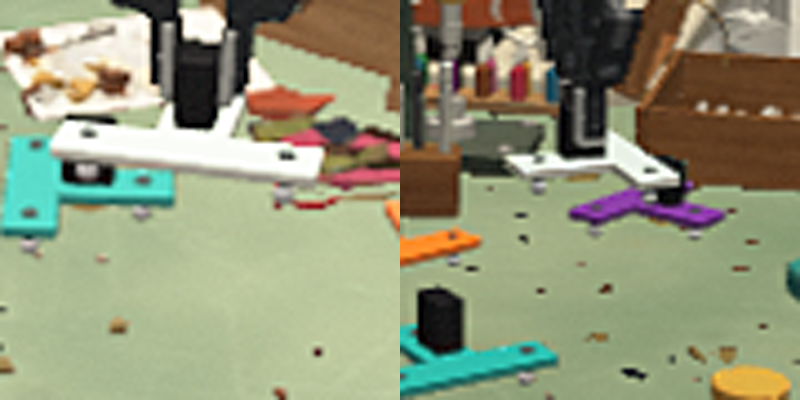

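View pics/w5.png

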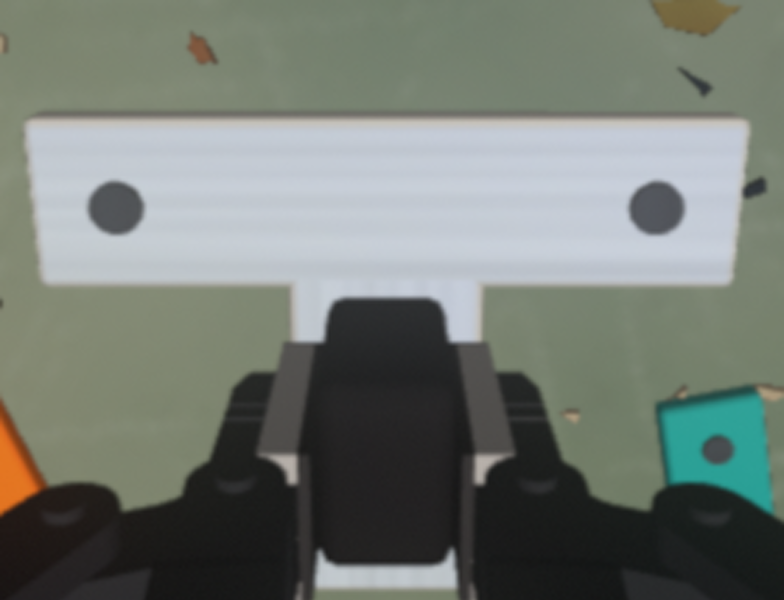

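Run:
```python
from h import *
np.set_printoptions(precision=4,suppress=True)
o=np.load('w5.npy',allow_pickle=True).item();M=rot(o);print(M)
z=o['ee_pos'][2]+.0278
P=[ray('wrist',crop(*p,2.8,140,130),z,o) for p in((116,208),(657,208))]
for p in P:print((M.T@(p-o['ee_pos']))*1e3)
print(np.linalg.norm(P[0]-P[1]))
a=ray('wrist',crop(328,385,2.8,140,130),o['ee_pos'][2]+.0638,o)
for p in ((312,388),(462,388),(325,562),(447,562)):print('htop',M.T@(ray('wrist',crop(*p,2.8,140,130),o['ee_pos'][2]+.0638,o)-o['ee_pos'])*1e3)
d=P[1]-P[0];print('plate yaw',np.degrees(np.arctan2(d[1],d[0]))-90,'mid+30',((P[0]+P[1])/2+.03*np.array([np.cos(np.radians(32)),np.sin(np.radians(32)),0])))
# place TCP
target([.4615,.1962,.0882],86.8)
```

```text
[[-0.0026 -0.8483 -0.5295]
 [ 0.001  -0.5295  0.8483]
 [-1.      0.0017  0.0022]]
[-27.8499  29.5216 -44.6705]
[-27.6474  29.3819  45.4551]
0.09012588583505651
htop [-63.7966  14.9122  -9.7702]
htop [-63.7511  14.8692  10.5064]
htop [-63.8413 -12.7317  -8.5404]
htop [-63.802  -12.7797   8.9731]
plate yaw 31.88133275989489 mid+30 [ 0.4974 -0.2019  0.1159]
now 7.675 [ 0.4972 -0.2026  0.0884] jaw heading 121.97 turn [35.17  0.08 -0.11] then shift [  0.2  57.9 396.2]
```

carry_out(increments=[[8.7,0,0,0,0,0,10],[8.7,0,0,0,0,0,10],[8.7,0,0,0,0,0,10],[8.8,0,0,0,0,0,10],[0,0,0,0,0,30,10],[0,0,0,0,10,55,10],[0,0,0,0,10,60,10],[0,0,0,0,10,60,10],[0,0,0,0,10,60,10],[0,0,0,0,10,60,10],[0,0,0,0,7,45,10],[0,0,0,0,0,26,10]])

```text
time: 9.18
ee_pos: [0.4603, 0.1976, 0.0892]
tcp_rot: [107.2, 90.0, -165.6]
wrist_force: [0.5, -0.6, -4.6]
opening: 0.0191
```

carry_out(increments=[[0,0,0,0,0,0,10],[0,0,0,0,0,0,10],[0,0,0,0,0,0,10]])

```text
time: 9.55
ee_pos: [0.4612, 0.1947, 0.0897]
tcp_rot: [136.4, 90.0, -136.6]
wrist_force: [0.7, 0.3, -4.6]
opening: 0.0192
```

```bash
python3 look.py l5 165 120 230 200
python3 - <<'E'
from h import *
target([.461,.1958,.07],87.05)
E
```

```text
9.55 [0.4612 0.1947 0.0897] [ 0.75  0.28 -4.57] [-0.   -0.03 -0.01] 0.019243151384997152
now 9.7 [0.4614 0.1949 0.09  ] jaw heading 87.01 turn [-0.04  0.    0.01] then shift [20.   0.4  0.9]
```

View pics/l5.png

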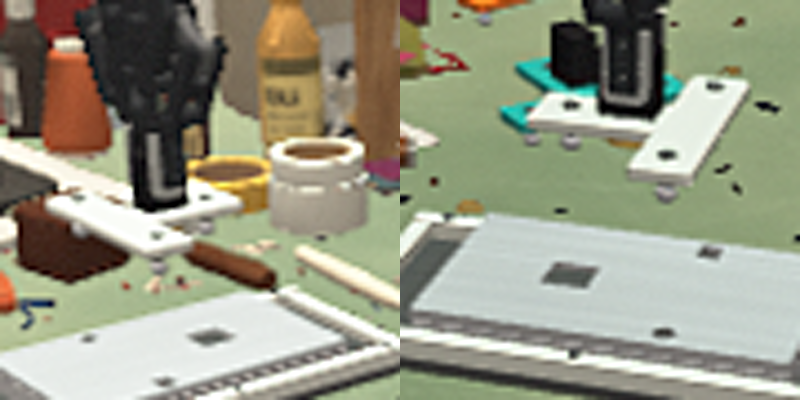

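View pics/l5w.png

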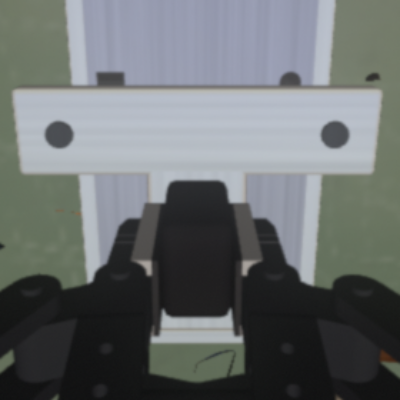

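carry_out(increments=[[0,0,0,20,0.4,0.9,10],[0,0,0,20,0,0,10],[0,0,0,12,0,0,10],[0,0,0,0,0,0,10],[0,0,0,0,0,0,10]])

```text
time: 10.32
ee_pos: [0.4613, 0.1965, 0.0387]
tcp_rot: [-65.9, 89.9, 21.1]
wrist_force: [0.3, 0.4, -3.3]
opening: 0.0192
```

```bash
python3 look.py l6 165 140 230 210
python3 - <<'E'
from h import *
target([.461,.1958,.0258],87.05)
E
```

```text
10.325 [0.4613 0.1965 0.0387] [ 0.3   0.45 -3.31] [-0.02 -0.06 -0.01] 0.0192226790694552
now 10.475 [0.4614 0.1966 0.0387] jaw heading 87.07 turn [0.02 0.03 0.06] then shift [12.9  0.3 -0.8]
```

View pics/l6.png

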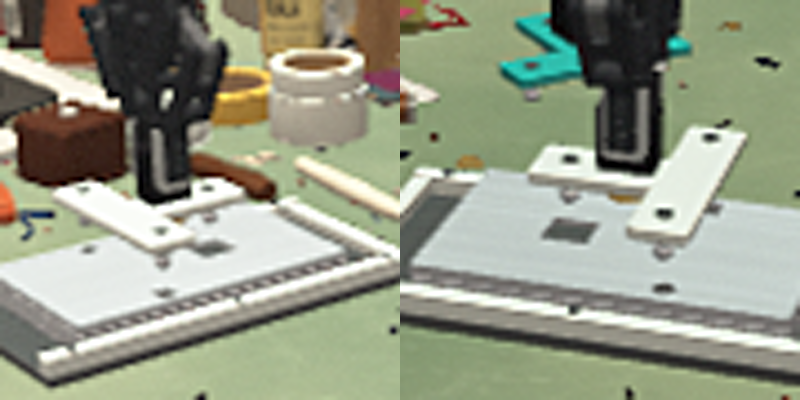

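View pics/l6w.png

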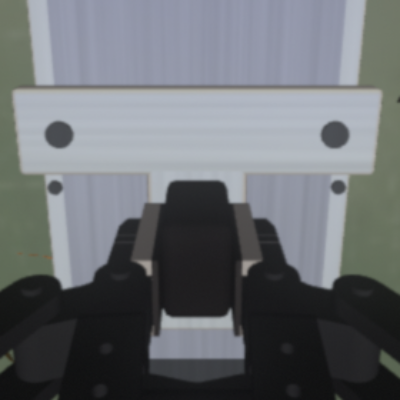

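carry_out(increments=[[0,0,0,6,0.2,-0.4,10],[0,0,0,4,0,0,10],[0,0,0,0,0,0,10],[0,0,0,0,0,0,10]])

```text
time: 10.98
ee_pos: [0.4607, 0.196, 0.0279]
tcp_rot: [132.5, 90.0, -140.4]
wrist_force: [0.6, 0.8, -4.9]
opening: 0.019
```

```bash
python3 look.py l7 165 140 230 210
python3 - <<'E'
from h import *
target([.461,.1958,.0198],87.05)
E
```

```text
10.975 [0.4607 0.196  0.0279] [ 0.64  0.8  -4.89] [ 0.05 -0.04  0.01] 0.019003321359752603
now 11.125 [0.4608 0.1961 0.028 ] jaw heading 87.08 turn [0.03 0.01 0.01] then shift [ 8.2 -0.3 -0.3]
```

View pics/l7.png

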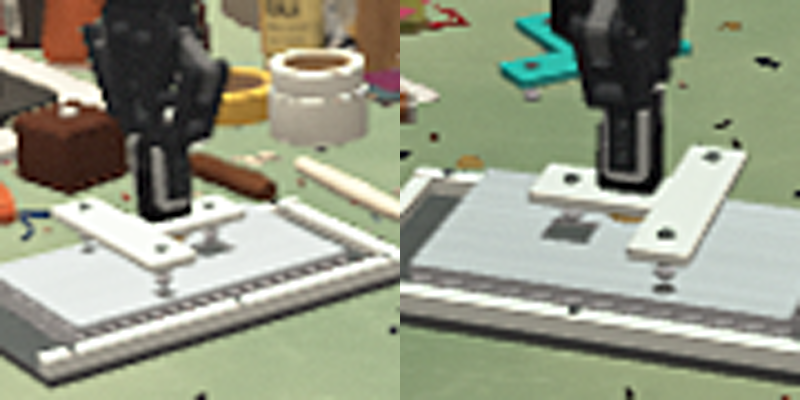

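carry_out(increments=[[0,0,0,2,0,0,10],[0,0,0,1,0,0,10],[0,0,0,1,0,0,10],[0,0,0,0,0,0,10]])

```text
time: 11.62
ee_pos: [0.4606, 0.196, 0.0238]
tcp_rot: [122.3, 90.0, -150.6]
wrist_force: [0.4, -0.1, -3.7]
opening: 0.0194
```

carry_out(increments=[[0,0,0,1,0,0,10],[0,0,0,0,0,0,10]])

```text
time: 11.88
ee_pos: [0.4606, 0.196, 0.0228]
tcp_rot: [114.9, 90.0, -158.1]
wrist_force: [0.1, -0.5, -5.0]
opening: 0.0193
```

carry_out(increments=[[0,0,0,1,0,0,10],[0,0,0,0,0,0,10]])

```text
time: 12.12
ee_pos: [0.4606, 0.196, 0.0218]
tcp_rot: [133.1, 90.0, -139.9]
wrist_force: [-0.3, -0.8, -4.0]
opening: 0.0192
```

carry_out(increments=[[0,0,0,0.7,0,0,10],[0,0,0,0,0,0,10]])

```text
time: 12.38
ee_pos: [0.4606, 0.1961, 0.0211]
tcp_rot: [110.6, 90.0, -162.3]
wrist_force: [-0.7, -0.1, -4.4]
opening: 0.0189
```

carry_out(increments=[[0,0,0,0.7,0,0,10],[0,0,0,0,0,0,10]])

```text
time: 12.62
ee_pos: [0.4607, 0.1961, 0.0205]
tcp_rot: [-65.0, 90.0, 22.0]
wrist_force: [0.2, 0.2, -3.9]
opening: 0.0193
```

carry_out(increments=[[0,0,0,0.6,0,0,10],[0,0,0,0,0,0,10]])

```text
time: 12.88
ee_pos: [0.4609, 0.1961, 0.0202]
tcp_rot: [-66.5, 90.0, 20.6]
wrist_force: [-0.2, 0.1, -2.1]
opening: 0.0191
```

carry_out(increments=[[0,0,0,0.5,0,0,10],[0,0,0,0,0,0,10]])

```text
time: 13.12
ee_pos: [0.461, 0.1962, 0.0199]
tcp_rot: [-64.4, 89.9, 22.7]
wrist_force: [-0.2, -1.3, 2.5]
opening: 0.0191
```

carry_out(increments=[[0,0,0,0,0,0,14],[0,0,0,0,0,0,22],[0,0,0,0,0,0,32],[0,0,0,0,0,0,32],[0,0,0,0,0,0,32]])

```text
time: 13.75
ee_pos: [0.4604, 0.196, 0.0191]
tcp_rot: [112.3, 90.0, -160.6]
wrist_force: [0.6, -0.3, 0.7]
opening: 0.0275
```

```bash
python3 look.py l8 165 140 230 210
python3 - <<'E'
from h import *
o=sensors.get_obs();np.save('w8.npy',o,allow_pickle=True)
target([.461,.1958,.0198],87.05)
a=vision.camera('wrist');save('w8.png',cv2.resize(a[130:360,140:420],None,fx=2.8,fy=2.8,interpolation=cv2.INTER_CUBIC)[:600])
E
```

```text
13.75 [0.4604 0.196  0.0191] [ 0.59 -0.25  0.68] [-0.02  0.07 -0.01] 0.02752957282109088
now 13.9 [0.4606 0.196  0.0193] jaw heading 87.08 turn [ 0.03 -0.01 -0.01] then shift [-0.5 -0.4 -0.2]
```

View pics/l8.png

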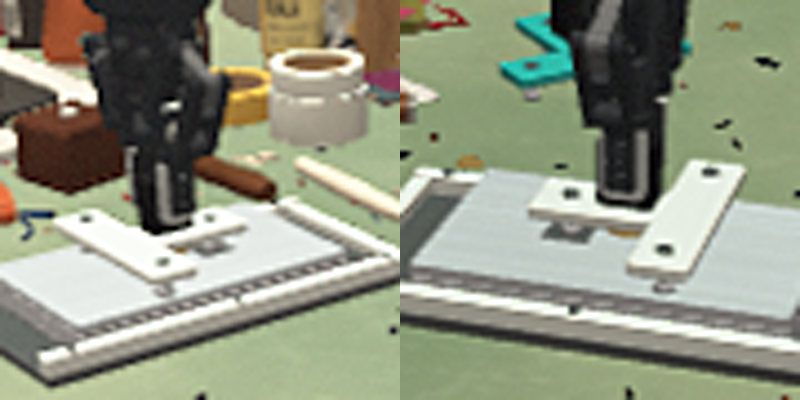

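View pics/w8.png

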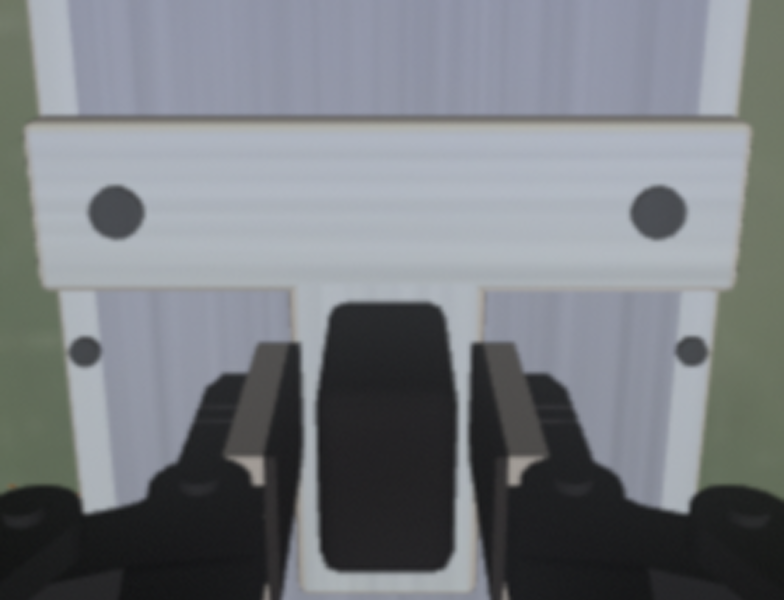

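carry_out(increments=[[0,0,0,-0.7,-0.5,0,25],[0,0,0,0,0,0,10],[0,0,0,0,0,0,10],[0,0,0,0,0,0,10]], squeeze=50)

```text
time: 14.45
ee_pos: [0.4613, 0.1961, 0.0203]
tcp_rot: [-54.2, 90.0, 32.8]
wrist_force: [-0.9, 0.5, 3.0]
opening: 0.0191
```

carry_out(increments=[[0,0,0,0.6,0,0,10],[0,0,0,0,0,0,10]])

```text
time: 14.7
ee_pos: [0.4614, 0.1961, 0.0202]
tcp_rot: [-61.8, 90.0, 25.2]
wrist_force: [-2.2, -0.7, 6.3]
opening: 0.0191
```

carry_out(increments=[[0,0,0,0.7,0.3,0,10],[0,0,0,0,0,0,10]])

```text
time: 14.95
ee_pos: [0.4614, 0.1961, 0.0201]
tcp_rot: [-71.7, 89.9, 15.3]
wrist_force: [-1.8, -1.7, 11.1]
opening: 0.019
```

carry_out(increments=[[0,0,0,0.5,0,0,10],[0,0,0,0,0,0,10]])

```text
time: 15.2
ee_pos: [0.4615, 0.1962, 0.02]
tcp_rot: [-69.8, 89.9, 17.3]
wrist_force: [-3.3, -2.0, 14.1]
opening: 0.0194
```

Push is about 14–15 N. I hold it steady, then relax.

carry_out(increments=[[0,0,0,0.1,0,0,10],[0,0,0,0,0,0,10],[0,0,0,0,0,0,10],[0,0,0,0,0,0,10]])

```text
time: 15.7
ee_pos: [0.4615, 0.1962, 0.0201]
tcp_rot: [-70.5, 89.9, 16.6]
wrist_force: [-3.8, -2.8, 16.2]
opening: 0.0189
```

carry_out(increments=[[0,0,0,0,0,0,10],[0,0,0,0,0,0,10],[0,0,0,0,0,0,10],[0,0,0,0,0,0,10],[0,0,0,0,0,0,10],[0,0,0,0,0,0,10]])

```text
time: 16.45
ee_pos: [0.4615, 0.1962, 0.0201]
tcp_rot: [-70.4, 89.9, 16.7]
wrist_force: [-4.3, -1.8, 15.5]
opening: 0.019
```

carry_out(increments=[[0,0,0,-0.8,0,0,10],[0,0,0,-0.8,0,0,10],[0,0,0,-0.4,0,0,10],[0,0,0,0,0,0,10]])

```text
time: 16.95
ee_pos: [0.4612, 0.1961, 0.0203]
tcp_rot: [-74.9, 90.0, 12.2]
wrist_force: [2.4, 0.6, 2.0]
opening: 0.019
```

carry_out(increments=[[0,0,0,0,0,0,16],[0,0,0,0,0,0,24],[0,0,0,0,0,0,35],[0,0,0,0,0,0,45],[0,0,0,0,0,0,45],[0,0,0,-15,0,0,45],[0,0,0,-35,0,0,45],[0,0,0,-45,0,0,45],[0,0,0,-40,40,0,45],[0,0,0,0,30,0,45],[0,0,0,0,0,0,45],[0,0,0,0,0,0,45]])

```text
time: 18.45
ee_pos: [0.3914, 0.1997, 0.1556]
tcp_rot: [-68.1, 89.9, 19.0]
wrist_force: [-0.4, -0.1, 0.1]
opening: 0.0387
```

```bash
python3 look.py l9 165 140 230 210
python3 - <<'E'
from h import *
o=sensors.get_obs();np.save('w9.npy',o,allow_pickle=True)
a=vision.camera('wrist');save('w9f.png',a);save('w9.png',cv2.resize(a[150:350,160:400],None,fx=3,fy=3,interpolation=cv2.INTER_CUBIC))
save('sc9.png',vision.camera('scene'));save('sd9.png',vision.camera('side'))
E
```

```text
18.45 [0.3914 0.1997 0.1556] [-0.35 -0.05  0.13] [-0.02  0.    0.01] 0.03868268582132523
```

View pics/l9.png

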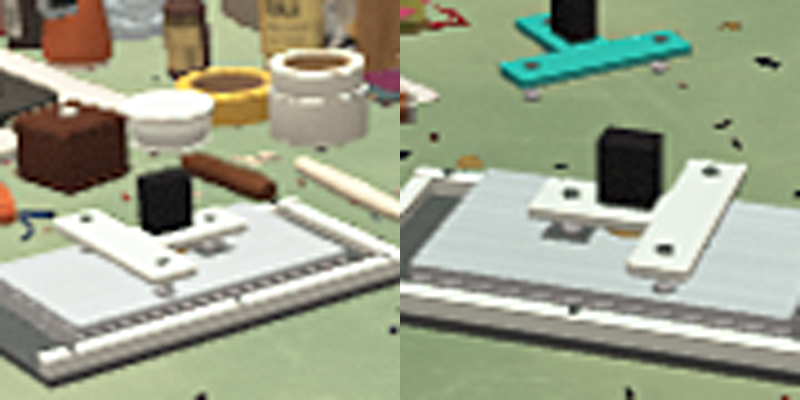

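View pics/w9.png

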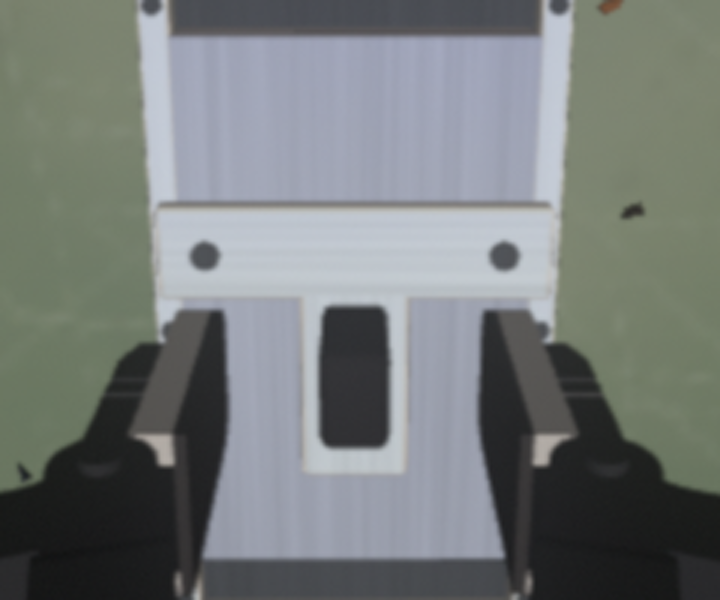

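View pics/sc9.png

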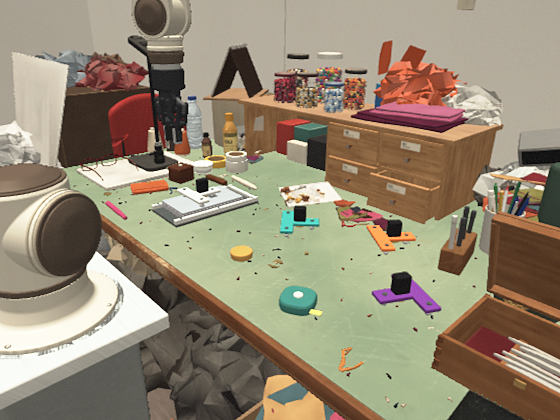

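Next I check numerically that it is home: the screw positions in the three views at home height (47.6 mm) against the seats.

Run:
```python
from h import *
np.set_printoptions(precision=4,suppress=True)
o=np.load('w9.npy',allow_pickle=True).item()
for z in (.0476,.051):
    g,c=[ray('wrist',crop(*p,3,160,150),z,o) for p in((205,256),(504,256))]
    print(z,'wrist groove,cone',g,c,'dist',np.linalg.norm(g-c),'yaw',np.degrees(np.arctan2(*(c-g)[1::-1]))-90)
    s=lambda x,y:crop(x,y,400/90,165,140);t=lambda x,y:crop(x-400,y,400/90,230,210)
    print(' scene g,c,f',ray('scene',s(163,262),z),ray('scene',s(86,218),z),ray('scene',s(210,217),z))
    print(' side g,c,f',ray('side',t(710,171),z),ray('side',t(665,249),z),ray('side',t(570,193),z))
```

```text
0.0476 wrist groove,cone [0.4294 0.1525 0.0476] [0.4341 0.2423 0.0476] dist 0.08991463179338906 yaw -2.985169178823355
 scene g,c,f [0.4303 0.1497 0.0476] [0.4366 0.2424 0.0476] [0.4937 0.1929 0.0476]
 side g,c,f [0.4301 0.1524 0.0476] [0.4342 0.2417 0.0476] [0.4922 0.1943 0.0476]
0.051 wrist groove,cone [0.428  0.1531 0.051 ] [0.4327 0.2418 0.051 ] dist 0.08885436987478472 yaw -2.985169178823355
 scene g,c,f [0.4257 0.1423 0.051 ] [0.4319 0.2343 0.051 ] [0.4885 0.1853 0.051 ]
 side g,c,f [0.4288 0.1595 0.051 ] [0.4328 0.2482 0.051 ] [0.4904 0.2012 0.051 ]
```

Run:
```python
from h import *
print(job_done())
```

```text
the job is handed in; nothing more can be done
None
```

The stamp plate is seated in the cone, groove and pocket. It was bedded in with about 15 N and released, and I handed the job in at about 18.6 s.

- **Placing:** I picked the silver plate by its handle, set it down on the seats, and opened the jaws once so it could centre itself. I then regripped it and pushed at 14–16 N for about 1.3 s before releasing and backing off. The highest wrist force I read was about 16 N, so the stage carried at most about 21 N with the plate's weight.
- **Seat position:** I found the seats directly as cone (0.434, 0.242), groove (0.429, 0.153) and pocket (0.491, 0.195) m, turned -3.0° from the world x axis. I did not work out the setting s as a number.
- **Last checks:** In the wrist and side views the plate's screw positions match the seats within about 1 mm at the home height of 47.6 mm. At a height 3.4 mm greater the two fixed views disagree by about 14–17 mm along y, so a foot resting on the flat top is ruled out. The scene view was up to about 3 mm off at this coarse scale. In the final scene picture the other things stand where they were, judged by eye only.
- **Disagreement:** All three cameras showed the fingertips about 40 mm short of the reported TCP. The grasp height was therefore set from the pictures, with the reported TCP going to about -6 mm and no contact. The force readings and the plate's final height agreed with that choice.

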